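# Clear the capsules off the drain lid and hold it open

### The arm

A 7-joint arm with a two-finger parallel gripper is mounted at the origin on a cart in front of the work surface, level with it; the furniture and walls round the work are solid. World frame = base frame: x ahead of the robot, y to its left, z up, the work surface at z = 0. Lengths are in m, angles in rad, forces in N, time in s.
With the tool pointing down it reaches from about 0.4 to 0.875 m from the base axis. Payload 19.3 kg.
Tool frame: the origin (TCP) lies midway between the tips of the shut fingers; the grasp point (between the pads) lies 19 mm behind it; z points along the fingers, y is the line along which they close (so a half turn about z gives the same grasp; the last joint's range is limited). The gripper opens to 85 mm and grips with 20 to 120 N. Pads are 22 mm wide; open, the fingers measure 114 mm over their backs; the gripper's body (76 mm by 85 mm) begins 54 mm behind the grasp point. The pads swing forward as they close: fully open they stand 13 mm farther back than shut.
Start: joints at [1.139, 0.521, -0.036, 1.599, 0.021, 1.021, -0.113], TCP at [0.221, -0.585, 0.231] pointing down, gripper open.
Joint ranges: [-2.91, 2.91], [-0.3, 2.13], [-1.5, 1.42], [0.17, 2.43], [-1.26, 4.41], [0.16, 1.93], [-2.52, 2.52]. Speed limits (rad/s): [1.89, 1.89, 2.39, 2.39, 3.01, 3.01, 3.01].

### API

Orientations are given as [roll, pitch, yaw] about the fixed x, y, z axes, in that order (R = Rz(yaw) Ry(pitch) Rx(roll)).
In Python, from workcell import bot gives the robot as it stands.
- The arm moves only by the tool move_arm, never from a script. Its argument "moves" is a list that holds one entry, the list of rows, each a list of 7 numbers: the opening, from 0 (shut) to 1 (fully open), then the shift along the tool's x, y, z in units of 1000 mm (1.0 is 1000 mm), then the turn, a rotation vector about the tool's x, y, z in units of 2 pi rad (1.0 is 2 pi rad). A call has 1 to 5 rows; each row is the pose to reach, as a shift and turn from the pose commanded when the call began, along the tool's axes at that moment, turning the shorter way round; what a row does not reach only later rows make up. A row lasts 1/10 s, in which the tool goes at most 50 mm and 8.59 degrees, less where a joint would pass 70% of its speed; a pose out of reach is approached as far as the arm can. A call with a number of a shift or a turn outside -1 to 1 is refused whole. A call with a gripper value outside its range is refused whole. The fingers move at their own pace and stop on an object; "force" is the grip in N (left out, the last holds). Time passes only in rows, so rows that repeat a pose let the fingers close. It gives the time, the measured TCP pose, the force, the opening and the grip force at its end, in the units of the state.
- bot.observe(): the state, without advancing time (a new reading comes with each control period).
- bot.grab_frame(name): name is "side" or "top" or "wrist"; returns the picture (400x640x3 uint8, red, green, blue); there is no depth.
- bot.camera_params(name): a dict with "vertical_fov" (degrees; the focal length in pixels is half the picture's height over the tangent of half this angle, whatever the lens; pixels are square), "cx", "cy" (the principal point, pixels), "R" (3x3) and "t" (3): a world point X has camera coordinates R X + t. Camera axes: x right, y down, z forward; pixel columns grow to the right and rows downward; lengths in m; the calibration is good to about 2 mm. A picture is of the moment at which its call begins: read the wrist's pose just before it. camera_params takes no time and is no camera call; for the wrist camera it gives the pose at the moment of the call.
- bot.job_done(): hands the job in; it is judged then, once.
The state is a dict: "clock": time; "qpos": joint angles; "qd": joint speeds; "joint_efforts": joint torques, N m; "position": TCP position; "tool_rot": TCP orientation; "force": force on the tool from outside, world axes, zero at the start; "moment": the same for the moment, N m; "grip_width": finger opening in m; "finger_force": force on a finger pad.
Only numpy, scipy, OpenCV 4.12 (cv2) and the standard library are available. Lean on these libraries where they do the work, as an engineer would, in place of code of your own. Each camera call takes 0.05 s, during which the arm holds its last target. There are 200 camera calls.

### The job

Four spent coffee capsules are draining on the hinged steel lid of the grey drip box. Take the lid by its black handle and raise it steadily, without flinging it, so that all four slide off the back into the black knock bin, and then keep the lid held open at 45 degrees so that I can reach the drip pan: finish while still holding it, because it falls shut when let go. Do not touch the wet capsules with the gripper or arm, and leave the knock bin, mug, sugar pot and tape where they stand.

Things in the scene. Friction and masses are not known exactly. Their poses are not given: they have to be found in the camera images.
- drainer: Fixed grey steel drip box, 180 (its x, front to back) x 170 (y) x 121 mm high, under a hinged steel drain lid. Origin at the centre of its underside on the worktop; x points from its front (handle side) to its back (hinge and knock bin), y along the hinge, z up. It is screwed down and does not move.
- lid_hinge (a point): Middle of the lid's hinge axis, which runs along the drip box's y; it lies at (90, 0, 125) mm in the drip box's frame.
- lid_handle (a point): Middle of the bar of the lid's black bow handle: a round bar of 10 mm diameter and 70 mm long, parallel to the hinge, on a leg at each end. It stands at the front of the lid, with the bar's centre 50 mm above the lid's plate, so that fingers fit under and on both sides of it. With the lid shut it lies 165 mm in front of the hinge axis and 52 mm above it, and turns about the hinge with the lid. The point's axes are those of the lid (equal to the drip box's when shut).
- lid (a joint): Opening angle of the lid in rad: 0 is shut (lid level), growing as its front rises; stop at 1.4; 45 degrees is 0.785. The lid (about 0.3 to 0.55 kg, free hinge) always falls shut when let go. Its plate is 202 x 166 x 4 mm, its top 127 mm above the worktop when shut; an 18 mm high rim runs round its front and two sides, and its back is open: a spout that reaches 22 mm past the hinge over the knock bin. Smooth steel: capsules begin to slide somewhere between 10 and 30 degrees.
- knock_bin: Open black knock bin, loose (0.55 kg), 157 (x) x 161 (y) x 106 mm high, inside 142 x 148 mm, floor 5 mm up; stands close behind the drip box, under the lid's spout. Origin at the centre of its underside, z up.
- capsule_0_mid (a point): Middle (half-way up, 14 mm) of the copper-coloured spent coffee capsule: a loose truncated cone 28 mm high, flange of 37 mm diameter down, 15 g; starts standing on the lid, its centre at least 70 mm behind the handle bar.
- capsule_1_mid (a point): Middle (half-way up, 14 mm) of the blue spent coffee capsule: a loose truncated cone 28 mm high, flange of 37 mm diameter down, 15 g; starts standing on the lid, its centre at least 70 mm behind the handle bar.
- capsule_2_mid (a point): Middle (half-way up, 14 mm) of the green spent coffee capsule: a loose truncated cone 28 mm high, flange of 37 mm diameter down, 15 g; starts standing on the lid, its centre at least 70 mm behind the handle bar.
- capsule_3_mid (a point): Middle (half-way up, 14 mm) of the red spent coffee capsule: a loose truncated cone 28 mm high, flange of 37 mm diameter down, 15 g; starts standing on the lid, its centre at least 70 mm behind the handle bar.
- mug_green: Bystander: green mug, 85 x 109 x 101 mm, loose, to the right of the drip box. Origin at the centre of its underside.
- sugar_pot: Bystander: chrome sugar pot with a knob, 66 x 66 x 67 mm, loose, to the left of the drip box. Origin at the centre of its underside.
- tape_roll: Bystander: roll of pale tape lying flat, 104 x 102 x 25 mm, loose, far right. Origin at the centre of its underside.

How it is judged:
By the outcome, as a careful person would: the job done as asked, in the order asked, and still so for the second after the job is handed in, while the arm keeps its last pose, push and grip.
It also fails if it takes over 38 s, if anything falls off the work surface, if the arm or the gripper's body presses on something with over 40 N, if the wrist force passes 120 N, or if a joint passes its speed limit or range.

## Working session

There is one attempt and no reset: what is moved stays moved. The work goes in short steps, Python scripts to look and compute and a tool call to move; the robot and the scene stay as the last step left them, time stands still between calls to the robot, and variables do not carry over. Pictures are saved under pics/ and viewed, at most 10 in all, crops included, and the job is handed in when it is done.

Besides the shell and the picture viewer there is one more tool, called after "Call:" in YAML: its name, and indented under it one key for each argument. move_arm: Moves the arm, as the interface text tells. Shifts and turns lie within -1 to 1; 1 stands for 1000 mm of shift or 2 pi rad of turn. Its arguments: {"type":"object","properties":{"moves":{"type":"array"},"force":{"type":"number"}},"required":["moves"]}

```bash
mkdir -p pics; python3 - <<'E'
from workcell import bot
import cv2,json,numpy as np
for n in("top","side"):
    f=bot.grab_frame(n); cv2.imwrite(f"pics/{n}0.png",f[:,:,::-1])
    p=bot.camera_params(n); print(n,{k:np.round(v,4).tolist() for k,v in p.items()})
s=bot.observe(); print({k:np.round(v,3).tolist() for k,v in s.items()})
E
```

```text
top {'vertical_fov': 56.9789, 'cx': 318.352, 'cy': 205.459, 'R': [[-0.0676, -0.9977, 0.0046], [-0.9757, 0.0651, -0.209], [0.2083, -0.0186, -0.9779]], 't': [0.1484, 0.5962, 1.3223]}
side {'vertical_fov': 45.769, 'cx': 321.602, 'cy': 205.6221, 'R': [[-0.9976, -0.0649, 0.0236], [-0.0549, 0.5393, -0.8403], [0.0418, -0.8396, -0.5416]], 't': [0.5593, 0.09, 1.6035]}
{'clock': 0.1, 'qpos': [1.139, 0.522, -0.036, 1.6, 0.021, 1.021, -0.113], 'qd': [-0.001, -0.001, 0.0, -0.001, -0.0, -0.0, 0.0], 'joint_efforts': [0.004, -92.848, 1.984, -37.053, 0.018, 0.005, 0.0], 'position': [0.221, -0.584, 0.231], 'tool_rot': [-3.141, 0.0, 0.362], 'force': [0.549, -0.254, 0.494], 'moment': [0.015, 0.018, 0.028], 'finger_force': 0.0, 'grip_width': 0.085}
```

View pics/top0.png

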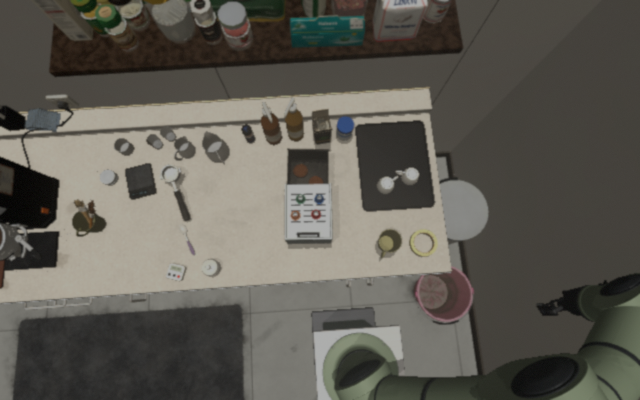

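View pics/side0.png

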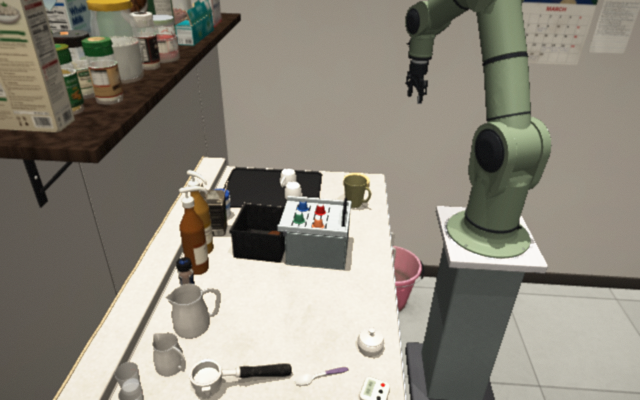

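The top view shows the drip box at about columns 287–331 and rows 183–243. The handle is near (309,234), the knock bin is above it at rows 150–185, and the mug is at (389,241). The side view shows the lid at (316,215) with the handle at (345,213). I'll zoom in on both.

```bash
cat > h.py <<'E'
import numpy as np
def ray(p,u,v):
    f=200/np.tan(np.radians(p["vertical_fov"])/2); R=np.array(p["R"]); t=np.array(p["t"])
    return -R.T@t, R.T@np.array([(u-p["cx"])/f,(v-p["cy"])/f,1])
def onz(p,u,v,z):
    c,d=ray(p,u,v); return c+d*(z-c[2])/d[2]
def proj(p,X):
    f=200/np.tan(np.radians(p["vertical_fov"])/2); c=np.array(p["R"])@X+p["t"]
    return np.array([p["cx"]+f*c[0]/c[2],p["cy"]+f*c[1]/c[2]])
def tri(rs):
    A=0;b=0
    for c,d in rs:
        d=d/np.linalg.norm(d);P=np.eye(3)-np.outer(d,d);A=A+P;b=b+P@c
    return np.linalg.solve(A,b)
E
python3 - <<'E'
from workcell import bot
import cv2
from h import *
a=cv2.imread("pics/top0.png")[140:250,275:345]; b=cv2.imread("pics/side0.png")[190:270,225:360]
a=cv2.resize(a,None,fx=5,fy=5,interpolation=2); b=cv2.resize(b,None,fx=3,fy=3,interpolation=2)
o=np.zeros((550,350+405,3),np.uint8);o[:,:350]=a;o[:240,350:]=b
cv2.imwrite("pics/z.png",o)
p=bot.camera_params("top")
for u,v in[(298,236),(319,236),(309,235)]: print(onz(p,u,v,.177))
for u,v in[(287,242),(331,242)]: print('floor/lid',onz(p,u,v,.145))
print('tcp px',proj(p,np.array([.221,-.585,.231])),proj(bot.camera_params("side"),np.array([.221,-.585,.231])))
E
```

```text
[0.47970522 0.1860008  0.177     ]
[0.47494888 0.11517498 0.177     ]
[0.48060634 0.14869445 0.177     ]
floor/lid [0.46566749 0.2264275  0.145     ]
floor/lid [0.45546796 0.07471854 0.145     ]
tcp px [547.82711007 299.44789729] [413.13292035 102.2374578 ]
```

View pics/z.png

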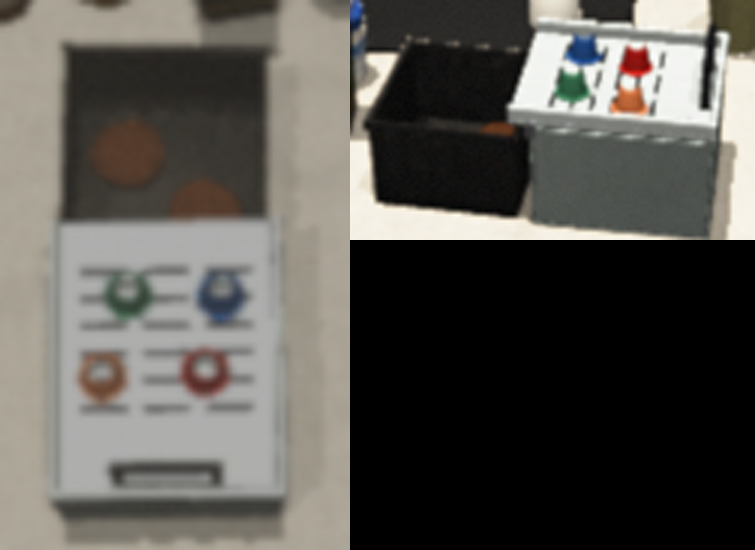

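The top crop shows the handle bar as the upper dark stripe, running from about (297,233.4) to (319.5,233.4) in full-image pixels. All four capsules are at least 15 px behind it. The side crop shows the bar at about u=344, v=199–225. Next I'll compute the handle pose and the first legs.

```bash
cat >> h.py <<'E'
from scipy.spatial.transform import Rotation as Ro
def go(s,X,yaw,pitch=0.):  # shift (1000mm units) and turn (2pi units) in tool axes; pitch = tilt about box y
    R0=Ro.from_euler('xyz',s["tool_rot"]); 
    R1=Ro.from_rotvec(pitch*np.array([np.sin(.067),np.cos(.067),0]))*Ro.from_euler('xyz',[np.pi,0,yaw])
    return np.round(R0.inv().apply(np.array(X)-s["position"]),4), np.round((R0.inv()*R1).as_rotvec()/2/np.pi,4)
E
python3 - <<'E'
from workcell import bot
from h import *
p=bot.camera_params("top"); q=bot.camera_params("side")
a,b,m=[onz(p,u,233.4,.177) for u in(297,319.5,308.2)]
print(a,b,m,np.linalg.norm(a-b),np.arctan2(-(a-b)[0],(a-b)[1]))
print('side',proj(q,a),proj(q,b))
# lid corners: front rim & back spout, crop coords/5
for u,v,z in[(52,500,.145),(284,500,.145),(61,221,.127),(277,221,.127)]: print(onz(p,275+u/5,140+v/5,z))
s=bot.observe()
print(go(s,[.42,-.30,.30],.93)); print(go(s,[.48,.10,.30],1.504))
E
```

```text
[0.48876219 0.18888161 0.177     ] [0.48366106 0.11288452 0.177     ] [0.48622332 0.1510573  0.177     ] 0.07616809630626634 -0.06702208614020423
side [343.62309264 211.25880591] [345.95864957 197.54936902]
[0.47295845 0.23160195 0.145     ]
[0.46219446 0.07143737 0.145     ]
[0.67719341 0.21656103 0.127     ]
[0.66680945 0.06036916 0.127     ]
(array([ 0.2866, -0.1955, -0.069 ]), array([-0.0002, -0.    , -0.0904]))
(array([ 0.4843, -0.5484, -0.0687]), array([-2.000e-04, -1.000e-04, -1.818e-01]))
```

Call:
move_arm:
  moves:
    - [[0.45, 0.045, -0.03, -0.015, 0, 0, -0.015], [0.45, 0.09, -0.06, -0.03, 0, 0, -0.03], [0.45, 0.13, -0.09, -0.04, 0, 0, -0.045], [0.45, 0.17, -0.12, -0.055, 0, 0, -0.06], [0.45, 0.21, -0.145, -0.069, 0, 0, -0.075]]
  force: 40

```text
clock: 0.6
position: [0.3584, -0.3839, 0.2965]
tool_rot: [-3.141, 0.0, 0.837]
force: [0.5, -1.2, 0.2]
grip_width: 0.0387
finger_force: 0.0
```

Call:
move_arm:
  moves:
    - [[0.45, 0.04, -0.022, 0, 0, 0, -0.01], [0.45, 0.08, -0.045, 0, 0, 0, -0.02], [0.45, 0.12, -0.068, 0, 0, 0, -0.03], [0.45, 0.16, -0.09, 0, 0, 0, -0.04], [0.45, 0.2, -0.113, 0, 0, 0, -0.05]]

```text
clock: 1.1
position: [0.4089, -0.1601, 0.2962]
tool_rot: [3.142, 0.0, 1.15]
force: [2.1, -0.3, -0.4]
grip_width: 0.0385
finger_force: 0.0
```

```bash
python3 - <<'E'
from workcell import bot
from h import *
s=bot.observe(); print(s["clock"],s["position"],s["tool_rot"],s["qpos"]); print(go(s,[.484,.151,.26],1.504))
E
```

```text
1.1 [ 0.40891973 -0.16009589  0.29621328] [3.14150203e+00 2.04410870e-04 1.14957750e+00] [ 0.60564309  0.16557651 -0.41564027  1.96015464  0.07791448  1.03103189
 -0.26625246]
(array([ 0.3146, -0.0587,  0.0361]), array([ 0.    ,  0.    , -0.0564]))
```

Call:
move_arm:
  moves:
    - [[0.45, 0.045, -0.009, 0, 0, 0, -0.012], [0.45, 0.09, -0.018, 0, 0, 0, -0.024], [0.45, 0.135, -0.027, 0, 0, 0, -0.036], [0.45, 0.18, -0.036, 0, 0, 0, -0.046], [0.45, 0.225, -0.045, 0, 0, 0, -0.056]]

```text
clock: 1.6
position: [0.4604, 0.0635, 0.2963]
tool_rot: [3.141, 0.0, 1.501]
force: [1.0, 0.4, 0.7]
grip_width: 0.0386
finger_force: 0.0
```

Call:
move_arm:
  moves:
    - [[0.45, 0.03, 0, 0, 0, 0, 0], [0.45, 0.055, 0, 0, 0, 0, 0], [0.45, 0.07, 0, 0, 0, 0, 0], [0.45, 0.07, 0, 0, 0, 0, 0]]

```text
clock: 2.0
position: [0.4651, 0.1335, 0.296]
tool_rot: [-3.141, -0.001, 1.502]
force: [-0.2, -1.0, -0.3]
grip_width: 0.0383
finger_force: 0.0
```

```bash
python3 - <<'E'
from workcell import bot
from h import *
import cv2
s=bot.observe(); p=bot.camera_params("wrist"); f=bot.grab_frame("wrist"); cv2.imwrite("pics/w1.png",f[:,:,::-1])
print(s["clock"],s["position"],s["tool_rot"],s["qpos"]); print(go(s,[.484,.151,.26],1.504))
print({k:np.round(v,3).tolist() for k,v in p.items()}); print([proj(p,np.array(x)) for x in([.4888,.189,.177],[.4837,.113,.177])])
E
```

```text
2.0 [0.46513931 0.13351806 0.29599161] [-3.14098014e+00 -7.19480971e-04  1.50200842e+00] [ 0.13617735  0.27619991 -0.65596347  1.85248925  0.18908618  1.07583544
 -0.66066838]
(array([0.0187, 0.0176, 0.036 ]), array([-0.0001, -0.0001, -0.0003]))
{'vertical_fov': 58.131, 'cx': 321.193, 'cy': 204.501, 'R': [[0.998, -0.069, -0.001], [-0.065, -0.944, 0.325], [-0.023, -0.324, -0.946]], 't': [-0.455, 0.092, 0.496]}
[array([348.66531073, 119.73392713]), array([346.42106238, 219.69658388])]
```

View pics/w1.png

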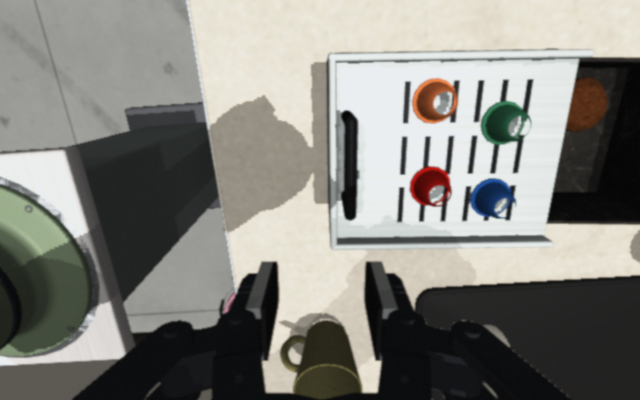

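The wrist view shows the bar centred at about (351,165), against a predicted (347.5,169.7). That puts it at about (0.487, 0.153). The capsules are well clear to the right, at u≥410.

Call:
move_arm:
  moves:
    - [[0.45, 0.021, 0.021, 0.03, 0, 0, 0], [0.45, 0.021, 0.021, 0.06, 0, 0, 0], [0.45, 0.021, 0.021, 0.09, 0, 0, 0], [0.45, 0.021, 0.021, 0.09, 0, 0, 0]]

```text
clock: 2.45
position: [0.4864, 0.1492, 0.2033]
tool_rot: [-3.136, 0.002, 1.498]
force: [1.1, 0.3, 0.5]
grip_width: 0.0381
finger_force: 0.0
```

```bash
python3 - <<'E'
from workcell import bot
from h import *
import cv2
s=bot.observe(); p=bot.camera_params("wrist"); f=bot.grab_frame("wrist"); q=bot.camera_params("side");g=bot.grab_frame("side")
o=np.zeros((400,800,3),np.uint8); o[:,:400]=f[:,120:520]; o[:,400:]=cv2.resize(g[170:270,260:360],(400,400),interpolation=2)
cv2.imwrite("pics/w2.png",o[:,:,::-1])
print(s["position"],s["tool_rot"],s["qpos"]); print(go(s,[.487,.153,.157],1.504))
print([proj(p,np.array(x)) for x in([.4895,.188,.177],[.4845,.118,.177])])
E
```

```text
[0.48641418 0.14916698 0.20328334] [-3.13649267e+00  2.19872273e-03  1.49824062e+00] [ 0.05699325  0.43226423 -0.61547878  1.90447083  0.31095892  0.90647854
 -0.78331181]
(array([0.004 , 0.0005, 0.0463]), array([-0.0008,  0.0003, -0.0009]))
[array([321.28888021, 177.32951495]), array([321.44205873, 301.88578542])]
```

View pics/w2.png

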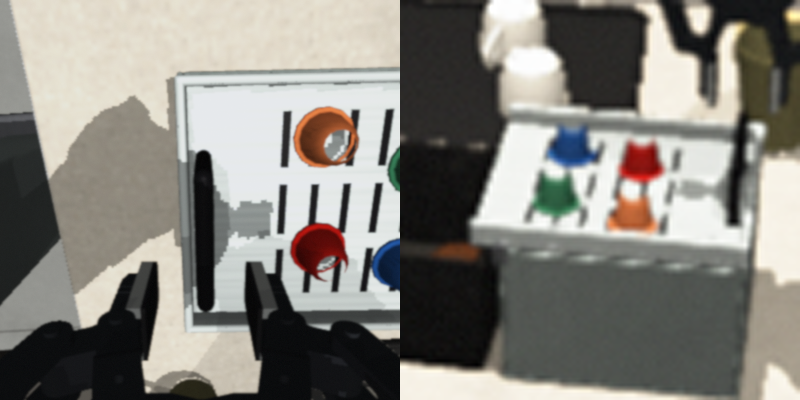

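The wrist crop shows the bar at u≈324 (full image), midway between the two pads. Its lower end is at v≈310, as predicted, and the rear finger is clear of the capsules. I'll descend and grip.

Call:
move_arm:
  moves:
    - [[0.45, 0.002, 0.001, 0.02, 0, 0, 0], [0.45, 0.003, 0.001, 0.04, 0, 0, 0], [0.45, 0.003, 0.001, 0.046, 0, 0, 0], [0.45, 0.003, 0.001, 0.046, 0, 0, 0]]

```text
clock: 2.95
position: [0.4895, 0.1537, 0.161]
tool_rot: [3.141, 0.0, 1.499]
force: [-0.1, -0.3, 0.9]
grip_width: 0.0386
finger_force: 0.0
```

Call:
move_arm:
  moves:
    - [[0.05, 0, 0, 0, 0, 0, 0], [0, 0, 0, 0, 0, 0, 0], [0, 0, 0, 0, 0, 0, 0], [0, 0, 0, 0, 0, 0, 0], [0, 0, 0, 0, 0, 0, 0]]
  force: 40

```text
clock: 3.45
position: [0.4883, 0.1541, 0.1613]
tool_rot: [-3.141, 0.001, 1.499]
force: [-12.2, -0.4, 15.3]
grip_width: 0.0085
finger_force: 39.2
```

```bash
python3 - <<'E'
import numpy as np
def tcp(th):
    c,s=np.cos(th),np.sin(th); f=th/2
    return np.array([-165*c+52*s-19*np.sin(f),165*s+52*c-19*np.cos(f)])
r=np.radians
for a in range(0,45,5):
    o=tcp(r(a)); f=r(a/2); ys=np.array([np.cos(f),-np.sin(f)]); zs=np.array([-np.sin(f),-np.cos(f)])
    print(a,[[round(float(ys@(tcp(r(a+k))-o))/1000,4),round(float(zs@(tcp(r(a+k))-o))/1000,4),round(k/720,4)] for k in range(1,6)], np.round(tcp(r(a+5))-tcp(0),1))
E
```

```text
0 [[0.0008, -0.0029, 0.0014], [0.0016, -0.0057, 0.0028], [0.0025, -0.0086, 0.0042], [0.0034, -0.0114, 0.0056], [0.0043, -0.0142, 0.0069]] [ 4.3 14.2]
5 [[0.0009, -0.0028, 0.0014], [0.0018, -0.0056, 0.0028], [0.0028, -0.0084, 0.0042], [0.0039, -0.0112, 0.0056], [0.0049, -0.014, 0.0069]] [ 9.9 27.9]
10 [[0.001, -0.0028, 0.0014], [0.0021, -0.0055, 0.0028], [0.0032, -0.0083, 0.0042], [0.0043, -0.011, 0.0056], [0.0055, -0.0137, 0.0069]] [16.6 41.1]
15 [[0.0011, -0.0027, 0.0014], [0.0023, -0.0054, 0.0028], [0.0035, -0.0081, 0.0042], [0.0048, -0.0108, 0.0056], [0.0061, -0.0134, 0.0069]] [24.4 53.6]
20 [[0.0013, -0.0027, 0.0014], [0.0025, -0.0053, 0.0028], [0.0039, -0.0079, 0.0042], [0.0053, -0.0105, 0.0056], [0.0067, -0.0131, 0.0069]] [33.3 65.3]
25 [[0.0014, -0.0026, 0.0014], [0.0028, -0.0052, 0.0028], [0.0042, -0.0077, 0.0042], [0.0057, -0.0103, 0.0056], [0.0073, -0.0127, 0.0069]] [43.2 76.2]
30 [[0.0015, -0.0025, 0.0014], [0.003, -0.005, 0.0028], [0.0046, -0.0075, 0.0042], [0.0062, -0.01, 0.0056], [0.0078, -0.0124, 0.0069]] [54.  86.1]
35 [[0.0016, -0.0025, 0.0014], [0.0032, -0.0049, 0.0028], [0.0049, -0.0073, 0.0042], [0.0066, -0.0097, 0.0056], [0.0084, -0.012, 0.0069]] [65.5 95. ]
40 [[0.0017, -0.0024, 0.0014], [0.0034, -0.0047, 0.0028], [0.0052, -0.007, 0.0042], [0.007, -0.0093, 0.0056], [0.0089, -0.0116, 0.0069]] [ 77.8 102.9]
```

Call:
move_arm:
  moves:
    - [[0, 0, 0.0008, -0.0029, 0.0014, 0, 0], [0, 0, 0.0016, -0.0057, 0.0028, 0, 0], [0, 0, 0.0025, -0.0086, 0.0042, 0, 0], [0, 0, 0.0034, -0.0114, 0.0056, 0, 0], [0, 0, 0.0043, -0.0142, 0.0069, 0, 0]]

```text
clock: 3.95
position: [0.4924, 0.1538, 0.1749]
tool_rot: [-3.096, 0.0, 1.5]
force: [-7.2, 2.2, -1.6]
grip_width: 0.0081
finger_force: 38.9
```

Call:
move_arm:
  moves:
    - [[0, 0, 0.0009, -0.0028, 0.0014, 0, 0], [0, 0, 0.0018, -0.0056, 0.0028, 0, 0], [0, 0, 0.0028, -0.0084, 0.0042, 0, 0], [0, 0, 0.0039, -0.0112, 0.0056, 0, 0], [0, 0, 0.0049, -0.014, 0.0069, 0, 0]]

```text
clock: 4.45
position: [0.4979, 0.1536, 0.1888]
tool_rot: [-3.053, -0.0, 1.5]
force: [-5.3, 2.7, -1.1]
grip_width: 0.0087
finger_force: 39.0
```

Call:
move_arm:
  moves:
    - [[0, 0, 0.001, -0.0028, 0.0014, 0, 0], [0, 0, 0.0021, -0.0055, 0.0028, 0, 0], [0, 0, 0.0032, -0.0083, 0.0042, 0, 0], [0, 0, 0.0043, -0.011, 0.0056, 0, 0], [0, 0, 0.0055, -0.0137, 0.0069, 0, 0]]

```text
clock: 4.95
position: [0.5047, 0.1532, 0.202]
tool_rot: [-3.01, -0.0, 1.5]
force: [-6.0, 1.9, 0.2]
grip_width: 0.0084
finger_force: 39.0
```

```bash
python3 - <<'E'
from workcell import bot
import cv2,numpy as np
g=bot.grab_frame("side");t=bot.grab_frame("top")
o=np.zeros((500,800,3),np.uint8); o[:400,:520]=cv2.resize(g[170:270,230:360],None,fx=4,fy=4,interpolation=2); o[:,520:]=cv2.resize(t[150:250,281:337],(280,500),interpolation=2)
cv2.imwrite("pics/l15.png",o[:,:,::-1]); s=bot.observe(); print(s["position"],s["tool_rot"],s["qpos"],s["force"])
E
```

```text
[0.50474877 0.1532212  0.20212316] [-3.00968403e+00 -3.81682893e-04  1.49967318e+00] [ 0.07155012  0.53013931 -0.6227044   1.76338372  0.2614218   1.06353602
 -0.71336611] [-6.96209187  1.84065756  1.32484203]
```

View pics/l15.png

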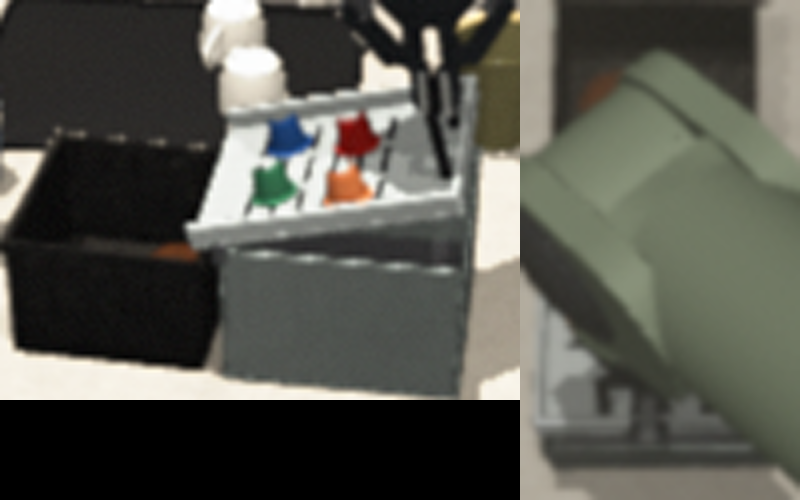

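At 15° the side view shows the lid lifting in the grip at crop (430,140), with all four capsules still standing on it. I'll carry on raising it.

Call:
move_arm:
  moves:
    - [[0, 0, 0.0011, -0.0027, 0.0014, 0, 0], [0, 0, 0.0023, -0.0054, 0.0028, 0, 0], [0, 0, 0.0035, -0.0081, 0.0042, 0, 0], [0, 0, 0.0048, -0.0108, 0.0056, 0, 0], [0, 0, 0.0061, -0.0134, 0.0069, 0, 0]]

```text
clock: 5.55
position: [0.5126, 0.1528, 0.2146]
tool_rot: [-2.967, -0.001, 1.5]
force: [-5.4, 3.3, 0.3]
grip_width: 0.0085
finger_force: 39.2
```

Call:
move_arm:
  moves:
    - [[0, 0, 0.0013, -0.0027, 0.0014, 0, 0], [0, 0, 0.0025, -0.0053, 0.0028, 0, 0], [0, 0, 0.0039, -0.0079, 0.0042, 0, 0], [0, 0, 0.0053, -0.0105, 0.0056, 0, 0], [0, 0, 0.0067, -0.0131, 0.0069, 0, 0]]

```text
clock: 6.05
position: [0.5215, 0.1523, 0.2265]
tool_rot: [-2.923, -0.001, 1.5]
force: [-5.5, 3.2, 0.6]
grip_width: 0.0082
finger_force: 39.1
```

Call:
move_arm:
  moves:
    - [[0, 0, 0.0014, -0.0026, 0.0014, 0, 0], [0, 0, 0.0028, -0.0052, 0.0028, 0, 0], [0, 0, 0.0042, -0.0077, 0.0042, 0, 0], [0, 0, 0.0057, -0.0103, 0.0056, 0, 0], [0, 0, 0.0073, -0.0127, 0.0069, 0, 0]]

```text
clock: 6.55
position: [0.5313, 0.1518, 0.2374]
tool_rot: [-2.88, -0.001, 1.5]
force: [-5.5, 5.6, 1.6]
grip_width: 0.0085
finger_force: 39.0
```

Call:
move_arm:
  moves:
    - [[0, 0, 0.0015, -0.0025, 0.0014, 0, 0], [0, 0, 0.003, -0.005, 0.0028, 0, 0], [0, 0, 0.0046, -0.0075, 0.0042, 0, 0], [0, 0, 0.0062, -0.01, 0.0056, 0, 0], [0, 0, 0.0078, -0.0124, 0.0069, 0, 0]]

```text
clock: 7.05
position: [0.5421, 0.1512, 0.2475]
tool_rot: [-2.837, -0.002, 1.5]
force: [-4.2, 6.0, 0.6]
grip_width: 0.0081
finger_force: 38.9
```

Call:
move_arm:
  moves:
    - [[0, 0, 0.0016, -0.0025, 0.0014, 0, 0], [0, 0, 0.0032, -0.0049, 0.0028, 0, 0], [0, 0, 0.0049, -0.0073, 0.0042, 0, 0], [0, 0, 0.0066, -0.0097, 0.0056, 0, 0], [0, 0, 0.0084, -0.012, 0.0069, 0, 0]]

```text
clock: 7.55
position: [0.5537, 0.1506, 0.2565]
tool_rot: [-2.794, -0.002, 1.5]
force: [-5.1, 6.0, 1.7]
grip_width: 0.0085
finger_force: 38.9
```

```bash
python3 - <<'E'
from workcell import bot
import cv2,numpy as np
g=bot.grab_frame("side");t=bot.grab_frame("wrist")
o=np.zeros((500,800,3),np.uint8); o[:400,:480]=cv2.resize(g[170:270,230:350],None,fx=4,fy=4,interpolation=2); o[:200,480:]=cv2.resize(t,(320,200),interpolation=3)
cv2.imwrite("pics/l40.png",o[:,:,::-1]); s=bot.observe(); print(s["position"],s["tool_rot"],s["qpos"],s["force"])
E
```

```text
[0.55373879 0.15063443 0.2565772 ] [-2.79340908e+00 -2.40954386e-03  1.50026387e+00] [ 0.06786581  0.66936039 -0.61349542  1.40894096  0.18111309  1.46696881
 -0.60935037] [-5.29502027  5.94397564  4.12031163]
```

View pics/l40.png

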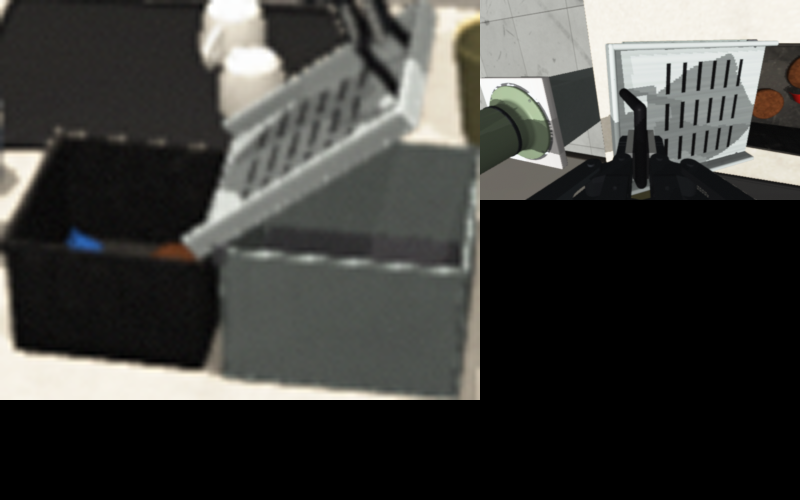

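At 40° the lid is empty. The blue capsule shows inside the bin at side crop (85,240), and the wrist view shows copper and red in the bin. Now the last 5° and a short settle.

Call:
move_arm:
  moves:
    - [[0, 0, 0.0017, -0.0024, 0.0014, 0, 0], [0, 0, 0.0034, -0.0047, 0.0028, 0, 0], [0, 0, 0.0052, -0.007, 0.0042, 0, 0], [0, 0, 0.007, -0.0093, 0.0056, 0, 0], [0, 0, 0.0089, -0.0116, 0.0069, 0, 0]]

```text
clock: 8.15
position: [0.566, 0.15, 0.2646]
tool_rot: [-2.75, -0.003, 1.501]
force: [-3.4, 8.2, 1.7]
grip_width: 0.0083
finger_force: 39.2
```

Call:
move_arm:
  moves:
    - [[0, 0, 0, 0, 0, 0, 0], [0, 0, 0, 0, 0, 0, 0], [0, 0, 0, 0, 0, 0, 0], [0, 0, 0, 0, 0, 0, 0], [0, 0, 0, 0, 0, 0, 0]]

```text
clock: 8.65
position: [0.5659, 0.15, 0.2645]
tool_rot: [-2.751, -0.003, 1.501]
force: [-4.5, 7.4, 2.7]
grip_width: 0.0086
finger_force: 39.3
```

```bash
python3 - <<'E'
from workcell import bot
from h import *
import cv2
q=bot.camera_params("side"); g=bot.grab_frame("side");t=bot.grab_frame("wrist")
s=bot.observe(); P=np.array(s["position"]); R=Ro.from_euler('xyz',s["tool_rot"])
G=P+R.apply([0,0,-.019]); print(P,G,s["tool_rot"],s["grip_width"],s["finger_force"],s["clock"])
ex=np.array([np.cos(.067),-np.sin(.067),0])
# hinge from the shut grasp
H=np.array([.4883,.1541,0])+.165*ex; H[2]=.125
d=G-H; print('angle',np.degrees(np.arctan2(d[2],-(d@ex))-np.arctan2(52,165)), np.hypot(d[2],d@ex))
# predicted near (+y) side-rim line at 45deg, drawn as check
ey=np.array([np.sin(.067),np.cos(.067),0])
o=cv2.resize(g[160:270,225:355],None,fx=4,fy=4,interpolation=2).copy()
for a,col in((42,(255,0,0)),(45,(0,255,0)),(48,(0,0,255))):
    c,n=np.cos(np.radians(a)),np.sin(np.radians(a)); u=-ex*c+np.array([0,0,n]); w=ex*n+np.array([0,0,c])
    pts=[(proj(q,H+u*l+w*.020+ey*.083)-[225,160])*4 for l in(-.022,.18)]
    cv2.line(o,*[tuple(int(v) for v in x) for x in pts],col,1)
f=np.zeros((440,800,3),np.uint8); f[:,:520]=o; f[:175,520:]=cv2.resize(t,(280,175),interpolation=3)
b=t[60:260,540:640]; f[190:440,530:655]=cv2.resize(b,(125,250),interpolation=2)
cv2.imwrite("pics/end.png",f[:,:,::-1])
E
```

```text
[0.56589621 0.14995919 0.26450578] [0.57311268 0.14940046 0.28207309] [-2.75077802 -0.00286217  1.50047238] 0.00843461490427278 39.318920373916626 8.75
angle 45.49891912539079 0.17630098163995295
```

View pics/end.png

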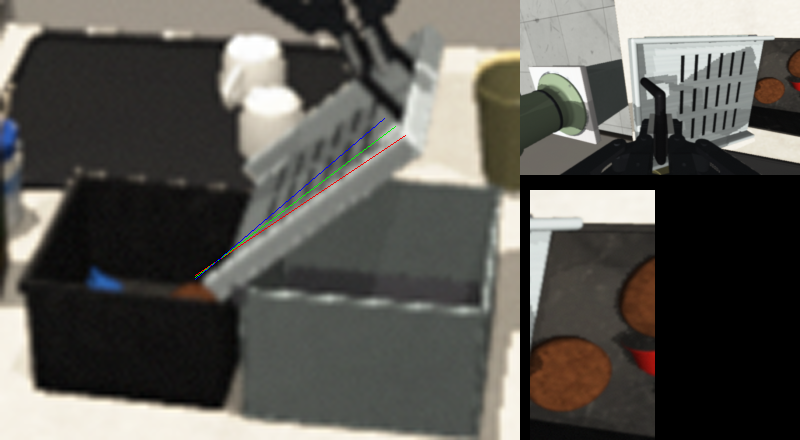

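The side view shows the lid at about 45° and empty, with blue in the bin. Red shows in the wrist crop at (645,360); the brown discs are pucks that were in the bin from the start. I'll check the whole frames for copper and green, and confirm nothing else has moved.

```bash
python3 - <<'E'
from workcell import bot
import cv2,numpy as np
t=bot.grab_frame("top")[:,:,::-1]; s=bot.grab_frame("side")[:,:,::-1]
t0=cv2.imread("pics/top0.png"); s0=cv2.imread("pics/side0.png")
o=np.zeros((600,800,3),np.uint8)
o[:400,:400]=cv2.resize(t[140:260,270:390],(400,400),interpolation=2)
o[:400,400:]=cv2.resize(s[160:290,225:355],(400,400),interpolation=2)
o[400:,:320]=cv2.resize(t,(320,200)); o[400:,320:640]=cv2.resize(s,(320,200)); cv2.imwrite("pics/chk.png",o)
for n,a,b,rois in(("top",t0,t,{"mug":(375,225,405,262),"tape":(405,225,440,258),"pot":(198,255,225,280),"binback":(287,148,331,160)}),("side",s0,s,{"bin":(232,225,285,262),"mug":(340,172,372,210),"pot":(355,325,390,358)})):
    for k,(x,y,X,Y) in rois.items(): print(n,k,cv2.absdiff(a,b)[y:Y,x:X].mean().round(2))
E
```

```text
top mug 46.28
top tape 46.05
top pot 7.99
top binback 45.62
side bin 4.6
side mug 15.3
side pot 0.95
```

View pics/chk.png

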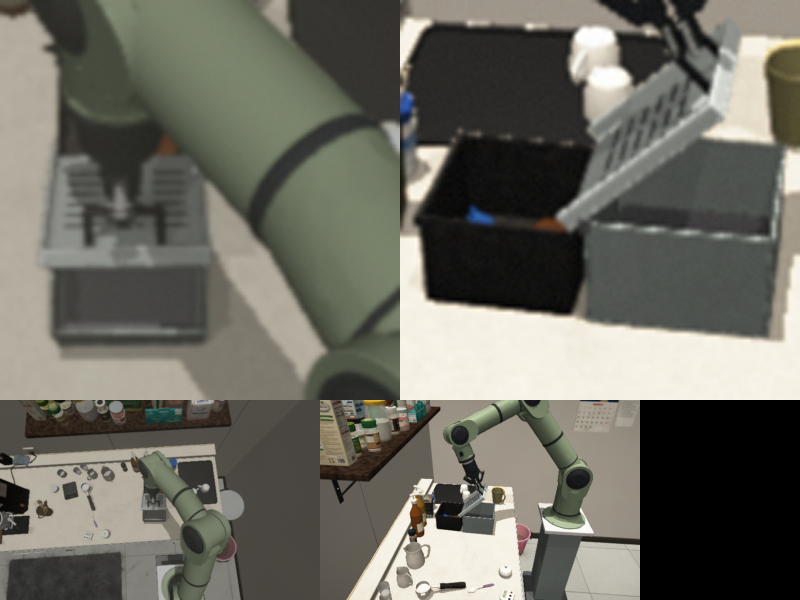

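The lid and the drip pan are clear, and there are no capsules on the worktop. The bin, pot and mug stand where they were. Copper and green had been on the side nearest the camera, so the bin's near wall hides them. Lid angle is about 45° and the grip is steady, so I'm handing in.

```bash
python3 -c "
from workcell import bot
print(bot.job_done())"
```

```text
the job is handed in; nothing more can be done
None
```

The job is handed in with the lid empty and held open at about 45°, all in under 10 s; I saw the blue and red capsules in the knock bin, but the copper and green were out of camera view (none showed on the lid, drip pan or worktop), the bin, mug and sugar pot look unmoved, and the arm hid the tape.

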